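# Swing a cabinet rail into line on the saw board

### The job

Set the long wooden rail on the saw board, ready to be cut to length: while it still lies well askew, bring its end up to the round steel post of the length stop, then pivot it about the post, keeping that end lightly pressed against it all the way, until the rail lies flush along the fence. The stop is only lightly locked, so come up to it gently and do not push it off its setting; leave the rail upright on the board, tight on the stop and flush with the fence, let go of it, and leave everything else alone.

Things in the scene. Friction and masses are not known exactly. Their poses are not given: they have to be found in the camera images.
- saw_board: Saw board fixed on the black counter: plywood base 290 mm (its x) by 560 mm (its y), 18 mm thick, its top at z = 18 mm. Origin on its underside; the base spans x -150 to +140 mm, y -280 to +280 mm. x points away from the robot, to the fence; y runs along the fence, to the end with the length stop.
- fence_mid (a point): Mid-length point of the fence's lower front edge, on the base's top, at x = 90, y = 0, z = 18 mm of the saw board, axes alike. The fence is a straight low aluminium bar along y, y -270 to +270 mm, 20 mm high above the base and 24 mm thick; its face, towards the robot, is at x = 0 of this point.
- stop_span (a point): Fixed point on the base's top, at x = 76, y = 190 mm of the saw board (14 mm before the fence's face), mid-way along the stretch for the stop's post: the post's axis is up to 30 mm to either side along y. Not measured: feel for it. Post (stop_c0): upright steel, 18 mm in diameter, from 2 to 42 mm above the base, on a black carriage with a knob on the fence (top 90 mm above the counter).
- stop_lock (a point): Fixed point on the fence's top, beside stop_span. The stop's carriage rides along the fence and is locked by friction alone: a push along y of more than about 15 N makes it slip. It must not be shifted by more than 2 mm.
- rail: The long rail: straight square-ended bar of plain wood, 300 mm long (its y), 28 mm wide (x), 44 mm high (z), 0.13 to 0.27 kg; origin at the centre of its underside. It starts upright on the base, clear of fence and post, +y end towards the stop, turned 0.3 to 0.55 rad clockwise from above out of the fence's line. Even when flush it can be held from above, fingertips just over the fence's top.
- offcut: Bystander, loose: short piece of the same wood, 75 by 28 by 44 mm, on the near left part of the base. Origin at the centre of its underside.
- tape: Bystander, loose: tape measure, 30 by 68 by 60 mm, on the counter to the left. Origin at the centre of its underside.
- glue: Bystander, loose: glue bottle, 54 mm across, 160 mm tall, standing on the counter to the right. Origin at the centre of its underside.

How it is judged:
By the outcome, as a careful person would: the job done as asked, in the order asked, and still so for the second after the job is handed in, with the robot touching nothing.
It also fails if it takes over 72 s, if anything falls off the work surface, if the arm or the gripper's body presses on something with over 40 N, if the wrist force passes 120 N, or if a joint passes its speed limit or range.

### The arm

A 6-joint arm with a two-finger parallel gripper is mounted at the origin on the work surface. World frame = base frame: x ahead of the robot, y to its left, z up, the work surface at z = 0. Lengths are in m, angles in rad, forces in N, time in s.
With the tool pointing down it reaches from about 0.35 to 0.725 m from the base axis. Payload 6 kg.
Tool frame: the origin (TCP) lies midway between the tips of the shut fingers; the grasp point (between the pads) lies 19 mm behind it; z points along the fingers, y is the line along which they close (so a half turn about z gives the same grasp; the last joint's range is limited). The gripper opens to 85 mm and grips with 20 to 120 N. Pads are 22 mm wide; open, the fingers measure 114 mm over their backs; the gripper's body (76 mm by 85 mm) begins 54 mm behind the grasp point. The pads swing forward as they close: fully open they stand 13 mm farther back than shut.
Start: joints at [1.618, 0.04, 0.085, 0, -1.615, -0.334], TCP at [0.17, 0.575, 0.231] pointing down, gripper open.
Joint ranges: [-2.56, 2.56], [-1.29, 2.01], [-1.08, 1.49], [-3.29, 1.98], [-2.81, -0.18], [-2.99, 2.99]. Speed limits (rad/s): [2.57, 2.57, 3.01, 3.14, 3.14, 3.14].

### API

Orientations are given as a unit quaternion [w, x, y, z].
In Python, from workcell import ctrl gives the robot as it stands. The module is installed in compiled form; this text tells all that it offers.
- The arm moves only by the tool play_rows, never from a script. Its argument "moves" is a list of rows, each a list of 4 numbers: the shift along the tool's x, y, z in m, then the turn about the tool's z in degrees. A call has 1 to 20 rows; each row shifts and turns the commanded pose from where the row before left it, along the tool's axes as they then stand; what a row does not reach is not made up. A row lasts 1/8 s, in which the tool goes at most 62.5 mm and 10.7 degrees, less where a joint would pass 70% of its speed; a pose out of reach is approached as far as the arm can. A call with a gripper value outside its range is refused whole. "jaw" is the opening, from 0 (shut) to 1 (fully open), set as the call begins (left out, the last holds). The fingers move at their own pace and stop on an object; "force" is the grip in N (left out, the last holds). Time passes only in rows, so rows that do not move let the fingers close. It gives the time, the measured TCP pose, the force, the opening and the grip force at its end, in the units of the state.
- ctrl.observe(): the state, without advancing time (a new reading comes with each control period).
- ctrl.camera(name): name is "scene" or "top" or "wrist"; returns a dict with "img" (480x640x3 uint8, red, green, blue), "z_map" (480x640 float32, m along the optical axis (not along the pixel's ray), 0 where there is no reading), "K" (3x3 intrinsics, pixels), "rvec" (rotation vector, rad) and "tvec" (3), from world to camera coordinates, as OpenCV has them. Camera axes: x right, y down, z forward; pixel columns grow to the right and rows downward; lengths in m; the calibration is good to about 2 mm. A picture is of the moment at which its call begins.
- ctrl.sign_off(): hands the job in; it is judged then, once.
Trained networks look in a picture, given as the dict that the camera call returned (one of the last four; its "shot" number tells which), for a name from the list of things; names that differ only in an ending like _2 or _b are one class to them, and where a whole thing is asked for, a point or a joint stands for the part that bears it (a point fixed in the world has none). Each returns a list of dicts, best first, with "p" (0 to 1); they miss things now and then, are a little off and sometimes report something else, mostly with a low value. They report only what shows in the picture. A call takes as long as a camera call.
- ctrl.recognise(picture, label): "box" ([centre column, centre row, width, height] in pixels, round what is visible of it).
The state is a dict: "time": time; "joint_positions": joint angles; "joint_velocities": joint speeds; "effort": joint torques, N m; "tcp_pos": TCP position; "tool_rot": TCP orientation; "force": force on the tool from outside, world axes, zero at the start; "ft_torque": the same for the moment, N m; "width": finger opening in m; "finger_force": force on a finger pad.
Only numpy, scipy, OpenCV 4.12 (cv2) and the standard library are available. Lean on these libraries where they do the work, as an engineer would, in place of code of your own. Each camera call takes 0.05 s, during which the arm holds its last target. There are 200 camera calls.

## Working session

There is one attempt and no reset: what is moved stays moved. The work goes in short steps, Python scripts to look and compute and a tool call to move; the robot and the scene stay as the last step left them, time stands still between calls to the robot, and variables do not carry over. Pictures are saved under pics/ and viewed, at most 10 in all, crops included, and the job is handed in when it is done.

Besides the shell and the picture viewer there is one more tool, called after ">>>" in YAML: its name, and indented under it one key for each argument. play_rows: Moves the arm, as the interface text tells. Its arguments: {"type":"object","properties":{"moves":{"type":"array","items":{"type":"array","items":{"type":"number"}}},"jaw":{"type":"number"},"force":{"type":"number"}},"required":["moves"]}

```bash
mkdir -p pics
cat > h.py <<'E'
import numpy as np, cv2
from workcell import ctrl
def save(n,im): cv2.imwrite(f'pics/{n}.png',cv2.cvtColor(im,cv2.COLOR_RGB2BGR))
def cloud(c):
    K=np.array(c['K']);R=cv2.Rodrigues(np.array(c['rvec']))[0];t=np.array(c['tvec']).ravel()
    v,u=np.mgrid[:480,:640];z=c['z_map']
    P=np.stack([(u-K[0,2])/K[0,0]*z,(v-K[1,2])/K[1,1]*z,z],-1)
    W=(P-t)@R; W[z<=0]=np.nan
    return W
def proj(c,p):
    return cv2.projectPoints(np.array(p,float).reshape(-1,3),np.array(c['rvec']),np.array(c['tvec']),np.array(c['K']),None)[0].reshape(-1,2)
E
python3 - <<'E'
from h import *
s=ctrl.observe(); print({k:np.round(v,4) for k,v in s.items()})
cs={n:ctrl.camera(n) for n in('scene','top')}
for n,c in cs.items():
    save(n+'1',c['img']); np.savez(n+'1.npz',**{k:np.array(v) for k,v in c.items()})
    W=cloud(c)
    for l in('rail','saw_board','offcut','stop_c0','stop_lock','fence_mid','glue','tape'):
        try:r=ctrl.recognise(c,l)[:2]
        except Exception as e: print(l,e);continue
        for d in r:
            b=d['box'];print(n,l,round(d['p'],2),np.round(b),np.round(W[int(b[1]),int(b[0])],3))
E
```

```text
{'time': np.float64(0.0), 'joint_positions': array([ 1.6177e+00,  4.0800e-02,  8.3800e-02, -5.0000e-04, -1.6155e+00,
       -3.3370e-01]), 'joint_velocities': array([-0.002 ,  0.0004,  0.0014, -0.0019,  0.0003,  0.0002]), 'effort': array([ 1.00000e-04, -3.68198e+01,  3.47414e+01,  6.93250e+00,
       -5.40000e-03,  0.00000e+00]), 'tcp_pos': array([0.1695, 0.5752, 0.2302]), 'tool_rot': array([ 9.000e-04,  9.897e-01, -1.429e-01, -1.000e-04]), 'force': array([ 0.4882, -0.0587, -0.2643]), 'ft_torque': array([ 0.0134,  0.0177, -0.0287]), 'finger_force': np.float64(0.0), 'width': np.float64(0.0856)}
scene rail 0.58 [283. 248. 133.  32.] [ 0.511 -0.079  0.046]
scene saw_board 0.79 [307. 282. 267. 159.] [ 0.608 -0.083  0.019]
scene offcut 0.82 [363. 200.  28.  25.] [0.487 0.187 0.057]
stop_c0 it knows: fence_mid, glue, offcut, rail, saw_board, stop_lock, stop_span, tape
scene stop_lock 0.61 [307. 282. 264. 156.] [ 0.608 -0.083  0.019]
scene fence_mid 0.82 [305. 281. 265. 159.] [ 0.605 -0.084  0.017]
scene glue 0.77 [ 99. 309.  46.  68.] [ 0.489 -0.482  0.093]
scene tape 0.71 [447. 184.  32.  23.] [0.554 0.435 0.039]
top rail 0.79 [343. 263. 114.  66.] [ 0.498 -0.078  0.06 ]
top saw_board 0.67 [325. 249. 230. 133.] [ 0.544 -0.036  0.012]
top offcut 0.78 [229. 275.  32.  26.] [0.476 0.196 0.06 ]
stop_c0 it knows: fence_mid, glue, offcut, rail, saw_board, stop_lock, stop_span, tape
top stop_lock 0.71 [326. 249. 231. 135.] [ 0.532 -0.035  0.064]
top stop_lock 0.28 [518. 277.  40.  20.] [ 0.452 -0.469  0.111]
top fence_mid 0.95 [327. 248. 235. 132.] [ 0.543 -0.039  0.018]
top glue 0.61 [518. 276.  43.  23.] [ 0.454 -0.47   0.115]
top glue 0.59 [325. 247. 236. 132.] [ 0.546 -0.036  0.017]
top tape 0.74 [131. 251.  41.  22.] [0.535 0.437 0.062]
```

Run:
```python
from h import *
a=cv2.imread('pics/top1.png')[150:350,180:540]; b=cv2.imread('pics/scene1.png')[160:400,130:490]
cv2.imwrite('pics/both.png',np.vstack([cv2.resize(a,None,fx=1.5,fy=1.5,interpolation=2),cv2.resize(b,None,fx=1.2,fy=1.2,interpolation=2)[:, :].copy() if 0 else cv2.resize(b,(540,290))]))
```

```text
(no output)
```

View pics/both.png

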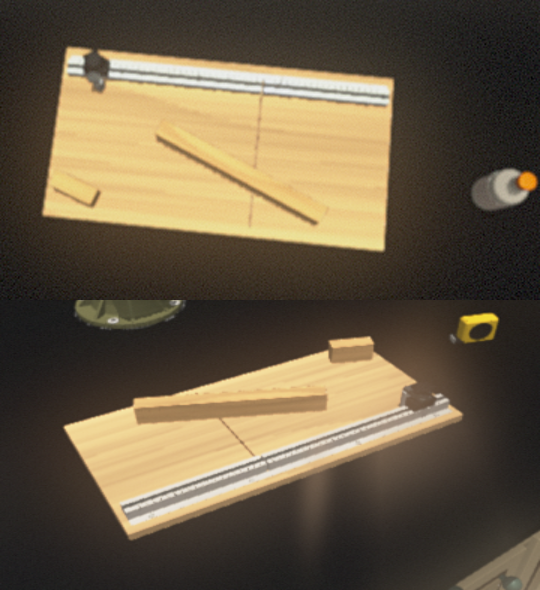

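The picture (top view above) shows the askew rail at full-image px about (287,233)–(397,294), the fence along the upper edge, the black stop near (245,197), the offcut at (229,275) and the glue to the right. Next I measure the rail, fence and stop from both depth clouds.

```bash
cat >> h.py <<'E'
def rect(Q):
    (c,s,a)=cv2.minAreaRect(Q[:,:2].astype(np.float32)*1000)
    B=cv2.boxPoints((c,s,a)); return np.round(c,1),np.round(s,1),a,np.round(B,1)
def line(Q):
    m=Q[:,:2].mean(0); v=np.linalg.svd(Q[:,:2]-m,full_matrices=False)[2][0]
    v=v if v[1]>0 else -v
    return m,v,np.arctan2(-v[0],v[1])
E
python3 - <<'E'
from h import *
for n in('scene','top'):
    d=np.load(n+'1.npz'); W=cloud(d); img=d['img'].astype(int); z=W[...,2]
    dom=(W[...,0]>.35)&(W[...,0]<.8)&(abs(W[...,1])<.36)
    print(n,'zhist',np.histogram(z[dom],np.arange(-.01,.12,.005)))
    def comp(m):
        k,lab,st,_=cv2.connectedComponentsWithStats(m.astype(np.uint8))
        return [(st[i,4],W[lab==i]) for i in np.argsort(-st[1:,4])[:5]+1 if st[i,4]>15]
    for lo,hi in((.05,.072),(.008,.028),(.03,.046),(.068,.1)):
        for a,Q in comp(dom&(z>lo)&(z<hi)): print(lo,a,'zmed',np.round(np.median(Q[:,2]),4),*rect(Q)[:3],rect(Q)[3].tolist(),'line',line(Q)[2].round(4))
E
```

```text
scene zhist (array([   75, 16689,  3890,   379,  1988, 12547,   679,   583,   733,
        2095,   310,   281,   298,   699,   825,    64,     0,    18,
          31,    84,     9,     0,     0,     0,     0]), array([-0.01 , -0.005,  0.   ,  0.005,  0.01 ,  0.015,  0.02 ,  0.025,
        0.03 ,  0.035,  0.04 ,  0.045,  0.05 ,  0.055,  0.06 ,  0.065,
        0.07 ,  0.075,  0.08 ,  0.085,  0.09 ,  0.095,  0.1  ,  0.105,
        0.11 ,  0.115]))
0.05 1409 zmed 0.0599 [500.6 -70. ] [299.1  34.1] 60.339603424072266 [[411.70001220703125, -191.5], [441.3999938964844, -208.39999389648438], [589.4000244140625, 51.599998474121094], [559.7000122070312, 68.5]] line -0.518
0.05 267 zmed 0.0594 [479.7 195.8] [75.3 35. ] 64.92599487304688 [[447.8999938964844, 169.10000610351562], [479.6000061035156, 154.3000030517578], [511.5, 222.5], [479.79998779296875, 237.3000030517578]] line -0.4914
0.05 210 zmed 0.0597 [671.7 163.9] [43.3 48. ] 86.12419891357422 [[646.2999877929688, 144.0], [694.2000122070312, 140.6999969482422], [697.2000122070312, 183.89999389648438], [649.2000122070312, 187.1000061035156
[... 2846 characters left out ...]
48438]] line -0.6192
0.03 37 zmed 0.0384 [512.4 -19.2] [92.2  1.1] 60.01564407348633 [[488.8999938964844, -58.900001525878906], [489.79998779296875, -59.400001525878906], [535.9000244140625, 20.399999618530273], [535.0, 21.0]] line -0.5219
0.03 18 zmed 0.04 [549.   45.1] [45.   1.1] 59.61119842529297 [[537.0999755859375, 26.0], [538.0999755859375, 25.399999618530273], [560.7999877929688, 64.19999694824219], [559.7999877929688, 64.80000305175781]] line -0.5248
0.068 168 zmed 0.087 [675.2 165.6] [36.3 38.2] 48.10048294067383 [[648.9000244140625, 164.8000030517578], [677.2999877929688, 139.3000030517578], [701.5999755859375, 166.3000030517578], [673.0999755859375, 191.8000030517578]] line 1.435
```

```bash
cat >> h.py <<'E'
TH=-0.1187; O=np.array([.5533,-.0408])
U=np.array([[np.cos(TH),np.sin(TH)],[-np.sin(TH),np.cos(TH)]]) # rows: board x,y axes
def tob(W): return (W[...,:2]-O)@U.T
def tow(b): return np.asarray(b)@U+O
E
python3 - <<'E'
from h import *
for n in('scene','top'):
    d=np.load(n+'1.npz'); W=cloud(d); B=tob(W)*1000; z=W[...,2]
    for s in('fence',):
        for y0 in range(-260,180,80):
            m=(B[...,1]>y0)&(B[...,1]<y0+40)&(B[...,0]>70)&(B[...,0]<130)&(z>.032)&(z<.045)
            print(n,y0,np.percentile(B[m][:,0],[3,10,50,90,97]).round(1),np.median(z[m]).round(4))
    m=(B[...,1]>140)&(B[...,1]<250)&(B[...,0]>55)&(B[...,0]<86)&(z>.03)&(z<.08)
    Q=np.c_[B[m],z[m]*1000]; v,u=np.nonzero(m)
    print(n,len(Q)); print(np.c_[Q,u,v][::max(1,len(Q)//30)].round(0).astype(int).tolist())
    print(np.percentile(Q,[5,50,95],axis=0).round(1).tolist())
c=ctrl.camera('wrist'); save('wrist1',c['img']); print(proj(c,[[.651,.139,.06]]))
E
```

```text
scene -260 [ 91.4  92.4 104.5 113.6 114.9] 0.0367
scene -180 [ 91.2  93.5 104.5 113.9 115.2] 0.037
scene -100 [ 90.8  92.8 104.8 114.1 115.2] 0.0367
scene -20 [ 91.   92.9 104.4 114.3 115.4] 0.0367
scene 60 [ 90.8  92.8 104.6 113.7 114.5] 0.0367
scene 140 [ 90.9  93.  104.5 114.2 115.8] 0.0366
scene 69
[[70, 215, 66, 401, 231], [75, 217, 69, 403, 231], [74, 209, 69, 400, 232], [74, 215, 65, 402, 232], [74, 206, 66, 399, 233], [78, 209, 68, 401, 233], [79, 214, 67, 403, 233], [71, 209, 60, 399, 234], [81, 207, 68, 401, 234], [81, 212, 66, 403, 234], [72, 205, 60, 398, 235], [78, 207, 63, 400, 235], [85, 207, 68, 402, 235], [75, 204, 59, 398, 236], [77, 208, 58, 400, 236], [83, 209, 63, 402, 236], [75, 204, 55, 398, 237], [79, 207, 58, 400, 237], [74, 205, 52, 398, 238], [80, 206, 56, 400, 238], [85, 208, 58, 402, 238], [79, 204, 53, 399, 239], [83, 207, 54, 401, 239], [84, 212, 53, 403, 239], [77, 204, 48, 398, 240], [81, 206, 50, 400, 240], [71, 206, 39, 397, 241], [79, 205, 46, 399, 241], [74, 204, 40, 397, 242], [78, 206, 42, 399, 242], [74, 204, 36, 397, 243], [81, 205, 41, 399, 2
[... 682 characters left out ...]
], [79, 210, 67, 245, 200], [75, 225, 66, 239, 201], [77, 218, 63, 242, 201], [77, 210, 65, 245, 201], [73, 224, 67, 239, 202], [74, 217, 66, 242, 202], [74, 210, 67, 245, 202], [78, 205, 54, 248, 202], [70, 219, 68, 241, 203], [71, 212, 68, 244, 203], [74, 206, 59, 247, 203], [69, 222, 62, 240, 204], [70, 215, 62, 243, 204], [70, 207, 65, 246, 204], [78, 204, 37, 249, 204], [69, 213, 58, 244, 205], [70, 206, 56, 247, 205], [67, 216, 52, 243, 206], [68, 208, 54, 246, 206], [74, 204, 33, 249, 206], [66, 211, 48, 245, 207], [71, 206, 34, 248, 207], [66, 212, 41, 245, 208], [68, 206, 33, 248, 208]]
[[66.5, 204.3, 35.6], [74.2, 212.6, 64.3], [85.2, 224.5, 70.6]]
[[ 1063.68933477 -1276.42697515]]
```

>>> play_rows:
  moves:
    - [0.0333, 0.035, 0, 0]
    - [0.0333, 0.035, 0, 0]
    - [0.0333, 0.035, 0, 0]
    - [0.0333, 0.035, 0, 0]
    - [0.0333, 0.035, 0, 0]
    - [0.0333, 0.035, 0, 0]
    - [0.0333, 0.035, 0, 0]
    - [0.0333, 0.035, 0, 0]
    - [0.0333, 0.035, 0, 0]
    - [0.0333, 0.035, 0, 0]
    - [0.0333, 0.035, 0, 0]
    - [0.0333, 0.035, 0, 0]
    - [0.0333, 0.035, 0, 0]
    - [0.0333, 0.035, 0, 0]
    - [0.0333, 0.035, 0, 0]
    - [0, 0, 0, 10.33]
    - [0, 0, 0, 10.33]
    - [0, 0, 0, 10.33]
    - [0, 0, 0, 10.33]
    - [0, 0, 0, 10.33]

```text
time: 3.35
tcp_pos: [0.5003, -0.0694, 0.2314]
tool_rot: [-0.0, 0.827, -0.562, 0.0]
force: [-0.2, -0.2, -0.0]
width: 0.0857
finger_force: 0.0
```

>>> play_rows:
  moves:
    - [0, 0, 0, 10.33]
    - [0, 0, 0, 10.33]
    - [0, 0, 0, 10.33]
    - [0, 0, 0, 10.33]
    - [0, 0, 0, 10.33]
    - [0, 0, 0, 0]
    - [0, 0, 0, 0]
    - [0, 0, 0, 0]

```text
time: 4.35
tcp_pos: [0.5003, -0.0694, 0.2314]
tool_rot: [0.0, -0.503, 0.864, -0.0]
force: [-1.0, -0.1, -0.8]
width: 0.0852
finger_force: 0.0
```

```bash
cat >> h.py <<'E'
def yaw(s=None):
    w,x,y,z=(s or ctrl.observe())['tool_rot']; return np.arctan2(2*(x*y+w*z),1-2*(y*y+z*z))
E
python3 - <<'E'
from h import *
s=ctrl.observe(); print(s['time'],s['tcp_pos'],np.degrees(yaw(s)),s['joint_positions'],s['force'])
c=ctrl.camera('wrist'); save('wrist2',c['img']); np.savez('w2.npz',**{k:np.array(v) for k,v in c.items()})
print([(round(d['p'],2),np.round(d['box'])) for d in ctrl.recognise(c,'rail')])
W=cloud(c); z=W[...,2]; m=((z>.052)&(z<.072)).astype(np.uint8)
k,lab,st,_=cv2.connectedComponentsWithStats(m)
for i in np.argsort(-st[1:,4])[:3]+1:
    Q=W[lab==i]; print(st[i],rect(Q),line(Q)[2],np.median(Q[:,2]))
print(proj(c,[[.4998,-.0702,.062]]))
E
```

```text
4.35 [ 0.50028527 -0.06939265  0.23137194] -119.62072055930022 [ 2.61858576e-01 -2.14510034e-01 -1.53690540e-01  1.12796534e-04
 -1.63157620e+00 -7.78830820e-01] [-0.99078772 -0.07389032 -0.75245204]
[(0.92, array([324., 192.,  39., 352.])), (0.69, array([238., 225., 474., 446.]))]
[  303    18    38   348 11553] (array([500.1, -70.5]), array([299.7,  28.1]), 60.33648681640625, array([[ 413.7, -193.8],
       [ 438.1, -207.7],
       [ 586.5,   52.8],
       [ 562.1,   66.7]], dtype=float32)) -0.5177607727618305 0.06297732569950465
[[321.3474911  216.96275212]]
```

View pics/wrist2.png

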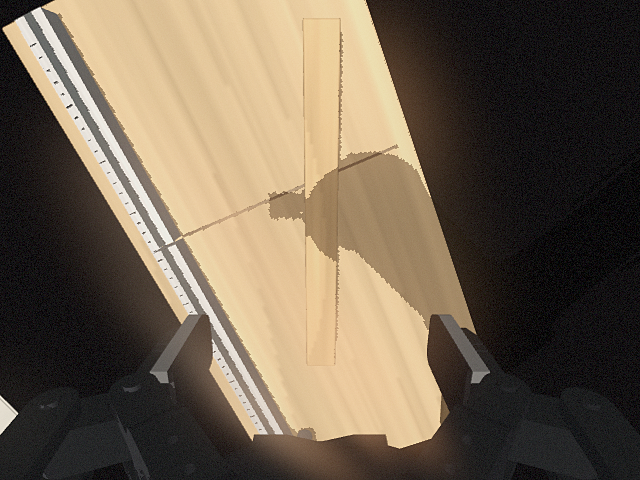

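The wrist view shows the rail centred at px (321,192), with edges at columns 303–340. It lies parallel to the closing plane and the TCP is within 1 mm of its centre, so I descend and grip.

>>> play_rows:
  moves:
    - [0, 0, 0.02, 0]
    - [0, 0, 0.03, 0]
    - [0, 0, 0.03, 0]
    - [0, 0, 0.03, 0]
    - [0, 0, 0.025, 0]
    - [0, 0, 0.02, 0]
    - [0, 0, 0.015, 0]
    - [0, 0, 0.01, 0]
    - [0, 0, 0.006, 0]
    - [0, 0, 0.004, 0]
    - [0, 0, 0, 0]
    - [0, 0, 0, 0]

```text
time: 5.95
tcp_pos: [0.5006, -0.0694, 0.0418]
tool_rot: [0.0, -0.502, 0.865, -0.0]
force: [0.4, 0.4, 0.2]
width: 0.0855
finger_force: 0.0
```

>>> play_rows:
  moves:
    - [0, 0, 0, 0]
    - [0, 0, 0, 0]
    - [0, 0, 0, 0]
    - [0, 0, 0, 0]
    - [0, 0, 0, 0]
    - [0, 0, 0, 0]
    - [0, 0, 0, 0]
    - [0, 0, 0, 0]
    - [0, 0, 0, 0]
    - [0, 0, 0, 0]
  jaw: 0.15
  force: 20

```text
time: 7.2
tcp_pos: [0.5004, -0.0694, 0.0415]
tool_rot: [0.0, -0.502, 0.865, -0.0]
force: [-0.5, 0.2, 1.4]
width: 0.0275
finger_force: 22.2
```

```bash
cat > look.py <<'E'
from h import *
import sys
def rail(c,tag=''):
    W=cloud(c); z=W[...,2]; B=tob(W)*1000
    m=((z>.054)&(z<.07)&(B[...,1]>-270)&(B[...,1]<215)&(B[...,0]>-150)&(B[...,0]<100))
    # colour: wood is bright
    im=c['img'].astype(int); m&=(im[...,0]>im[...,2]+25)
    k,lab,st,_=cv2.connectedComponentsWithStats(m.astype(np.uint8))
    Qs=[B[lab==i] for i in np.argsort(-st[1:,4])[:4]+1 if st[i,4]>60]
    Qs=[q for q in Qs if not (np.median(q[:,1])>150 and np.median(q[:,0])<0)]
    Q=np.vstack(Qs); r=rect(np.c_[Q]/1000)
    v=np.linalg.svd(Q-Q.mean(0),full_matrices=False)[2][0]; v=v if v[1]>0 else -v
    print(tag,'ctr',r[0],'size',r[1],'angle',round(float(np.arctan2(v[0],v[1])),4),'corners',r[3].tolist())
    return W,B
def stop(W,B):
    z=W[...,2]; m=(z>.078)&(z<.098)&(B[...,1]>150)&(B[...,1]<270)&(B[...,0]>60)&(B[...,0]<140)
    print('knob',np.median(B[m],axis=0).round(1),B[m].mean(0).round(1),m.sum())
if __name__=='__main__':
    s=ctrl.observe(); y=yaw(s); p=tob(s['tcp_pos'])*1000
    print('t',round(s['time'],2),'tcp',s['tcp_pos'].round(4),'board',p.round(1),'rel tilt rad',round(np.pi/2+TH*1-0-(y+np.pi)+0,4) ,'F board',(U@s['force'][:2]).round(2),s['force'].round(2),'T',s['ft_torque'].round(2),'w',s['width'],s['finger_force'])
    for n in sys.argv[1:]:
        c=ctrl.camera(n); W,B=rail(c,n); stop(W,B)
E
python3 look.py top scene
```

```text
t 7.2 tcp [ 0.5004 -0.0694  0.0415] board [-49.1 -34.6] rel tilt rad 0.4002 F board [-0.57  0.1 ] [-0.55  0.17  1.37] T [0.25 0.08 0.03] w 0.027532627203884875 22.17471331357956
top ctr [ -82.3 -114.5] size [129.6  28.9] angle 0.3749 corners [[-121.0, -168.39999389648438], [-94.5, -179.8000030517578], [-43.5, -60.599998474121094], [-70.0999984741211, -49.20000076293945]]
knob [100.  217.1] [ 99.6 217.3] 146
scene ctr [-17.   24.2] size [434.1  49.6] angle 0.4305 corners [[-135.5, -159.1999969482422], [-91.0999984741211, -181.3000030517578], [101.5999984741211, 207.60000610351562], [57.20000076293945, 229.6999969482422]]
knob [107.6 214.1] [106.1 214.8] 137
```

>>> play_rows:
  moves:
    - [-0.006, -0.001, 0, 0]
    - [-0.01, -0.0018, 0, 0]
    - [-0.012, -0.0022, 0, 0]
    - [-0.012, -0.0022, 0, 0]
    - [-0.012, -0.0022, 0, 0]
    - [-0.012, -0.0022, 0, 0]
    - [-0.012, -0.0022, 0, 0]
    - [-0.012, -0.0022, 0, 0]
    - [-0.01, -0.0015, 0, 0]
    - [-0.007, -0.0012, 0, 0]
    - [-0.003, 0, 0, 0]
    - [0, 0, 0, 0]
    - [0, 0, 0, 0]

```text
time: 8.93
tcp_pos: [0.5707, 0.0158, 0.0414]
tool_rot: [0.001, -0.502, 0.865, 0.0]
force: [0.6, -0.1, 3.8]
width: 0.0274
finger_force: 22.5
```

```bash
python3 look.py top
python3 - <<'E'
from h import *
ims=[ctrl.camera(n)['img'] for n in('top','scene')]
a=ims[0][170:300,200:400]; b=ims[1][190:300,300:470]
save('c3',np.vstack([cv2.resize(a,(600,390),interpolation=cv2.INTER_CUBIC)[:300],cv2.resize(b,(600,300),interpolation=cv2.INTER_CUBIC)]))
E
```

```text
t 8.93 tcp [0.5707 0.0158 0.0414] board [10.6 58.2] rel tilt rad 0.4 F board [0.58 0.  ] [ 0.58 -0.06  3.83] T [-0.03 -0.36  0.01] w 0.0274072796310674 22.454802989959717
top ctr [-20.9 -17. ] size [139.1  29. ] angle 0.3854 corners [[-61.400001525878906, -75.4000015258789], [-34.79999923706055, -86.69999694824219], [19.700000762939453, 41.29999923706055], [-6.900000095367432, 52.70000076293945]]
knob [103.5 219.8] [103.5 219.2] 99
```

View pics/c3.png

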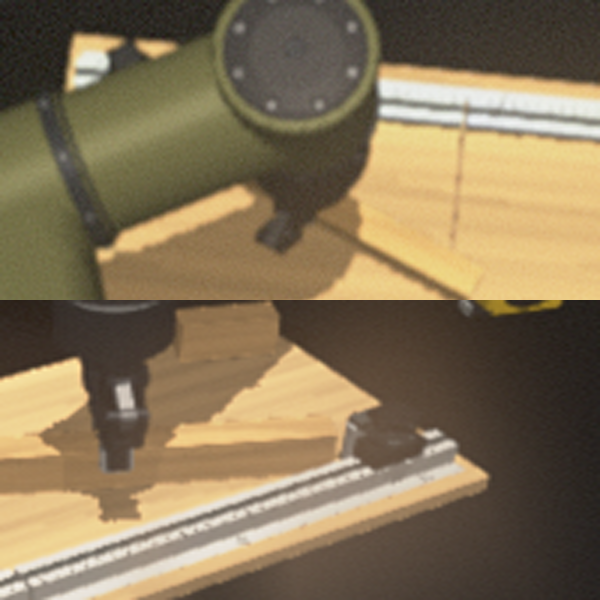

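In the scene crop the rail's end (338,455) is still just short of the post (348,435), with the rail well askew. I close in gently.

>>> play_rows:
  moves:
    - [-0.002, 0, -0.0003, 0]
    - [-0.002, 0, 0, 0]
    - [-0.0015, 0, 0, 0]
    - [-0.001, 0, 0, 0]
    - [-0.0005, 0, 0, 0]
    - [0, 0, 0, 0]

```text
time: 9.82
tcp_pos: [0.5735, 0.0213, 0.0415]
tool_rot: [-0.0, -0.502, 0.865, 0.0]
force: [-0.9, -1.6, 2.0]
width: 0.0276
finger_force: 22.4
```

>>> play_rows:
  moves:
    - [-0.0004, 0, 0, 0]
    - [-0.0004, 0, 0, 0]
    - [0, 0, 0, 0]

```text
time: 10.2
tcp_pos: [0.5739, 0.022, 0.0414]
tool_rot: [-0.0, -0.502, 0.865, 0.0]
force: [-0.6, -2.0, 1.3]
width: 0.0274
finger_force: 22.3
```

>>> play_rows:
  moves:
    - [-0.0004, 0, 0, 0]
    - [-0.0004, 0, 0, 0]
    - [0, 0, 0, 0]

```text
time: 10.58
tcp_pos: [0.5743, 0.0227, 0.0414]
tool_rot: [-0.0, -0.502, 0.865, 0.0]
force: [-0.5, -1.4, 0.6]
width: 0.0276
finger_force: 22.2
```

```bash
python3 look.py
```

```text
t 10.57 tcp [0.5743 0.0227 0.0414] board [13.4 65.5] rel tilt rad 0.4002 F board [-0.32 -1.45] [-0.49 -1.4   0.56] T [-0.45  0.28  0.02] w 0.027592840553441116 22.175180912017822
```

>>> play_rows:
  moves:
    - [-0.0004, 0, 0, 0]
    - [-0.0004, 0, 0, 0]
    - [0, 0, 0, 0]

```text
time: 10.95
tcp_pos: [0.5747, 0.0234, 0.0415]
tool_rot: [-0.0, -0.502, 0.865, 0.0]
force: [0.4, -0.7, 0.1]
width: 0.0276
finger_force: 22.1
```

>>> play_rows:
  moves:
    - [-0.0004, 0, 0, 0]
    - [-0.0004, 0, 0, 0]
    - [0, 0, 0, 0]

```text
time: 11.32
tcp_pos: [0.575, 0.024, 0.0415]
tool_rot: [-0.0, -0.502, 0.865, 0.0]
force: [-0.5, -1.3, 0.8]
width: 0.028
finger_force: 22.0
```

>>> play_rows:
  moves:
    - [-0.0004, 0, 0, 0]
    - [-0.0004, 0, 0, 0]
    - [0, 0, 0, 0]

```text
time: 11.7
tcp_pos: [0.5751, 0.024, 0.0415]
tool_rot: [-0.001, -0.502, 0.865, -0.0]
force: [-2.5, -4.2, 1.4]
width: 0.0275
finger_force: 22.1
```

Contact is at about 5 N, with the arm stalled 0.8 mm behind its command and the rail askew by 0.40 rad. I now pivot about the post axis at a radius of 158 mm, keeping the pressure on.

>>> play_rows:
  moves:
    - [-1e-05, -0.00138, 0, -0.5]
    - [-2e-05, -0.00276, 0, -1]
    - [-2e-05, -0.00276, 0, -1]
    - [-1e-05, -0.00138, 0, -0.5]
    - [0, 0, 0, 0]

```text
time: 12.32
tcp_pos: [0.5823, 0.0202, 0.0415]
tool_rot: [-0.001, -0.525, 0.851, -0.0]
force: [-4.1, -5.0, 1.5]
width: 0.0273
finger_force: 22.2
```

```bash
cat > chk.py <<'E'
from h import *
s=ctrl.observe(); p=tob(s['tcp_pos'])*1000; th=np.pi/2+TH-(yaw(s)+np.pi); th=(th+np.pi)%(2*np.pi)-np.pi
n=np.array([np.sin(th),np.cos(th)]); e=np.array([n[1],-n[0]]); F=U@s['force'][:2]
print('t',round(s['time'],2),'board',p.round(2),'th',round(th,4),'deg',round(np.degrees(th),2),'post est',(p+158*n).round(2),'F n,e,z',(F@n).round(2),(F@e).round(2),s['force'][2].round(2),'F board',F.round(2),'Tz',s['ft_torque'].round(2))
E
python3 chk.py
```

```text
t 12.32 board [21.55 63.98] th 0.3478 deg 19.93 post est [ 75.4  212.52] F n,e,z -6.28 -1.46 1.45 F board [-3.51 -5.4 ] Tz [-1.25  1.23  0.25]
```

>>> play_rows:
  moves:
    - [3e-05, -0.00138, 0, -0.5]
    - [2e-05, -0.00276, 0, -1]
    - [0, -0.00276, 0, -1]
    - [0, -0.00276, 0, -1]
    - [0, -0.00276, 0, -1]
    - [-1e-05, -0.00138, 0, -0.5]
    - [0, 0, 0, 0]

```text
time: 13.2
tcp_pos: [0.5948, 0.0146, 0.0415]
tool_rot: [-0.001, -0.561, 0.828, 0.0]
force: [-4.5, -2.8, 2.3]
width: 0.0276
finger_force: 22.3
```

```bash
python3 chk.py
```

```text
t 13.2 board [34.61 59.95] th 0.2602 deg 14.91 post est [ 75.26 212.63] F n,e,z -4.28 -3.19 2.3 F board [-4.18 -3.32] Tz [-0.92  1.35  0.31]
```

>>> play_rows:
  moves:
    - [-3e-05, -0.00138, 0, -0.5]
    - [-3e-05, -0.00276, 0, -1]
    - [-3e-05, -0.00276, 0, -1]
    - [-3e-05, -0.00276, 0, -1]
    - [-3e-05, -0.00276, 0, -1]
    - [-3e-05, -0.00138, 0, -0.5]
    - [0, 0, 0, 0]

```text
time: 14.08
tcp_pos: [0.608, 0.0101, 0.0415]
tool_rot: [-0.001, -0.597, 0.802, 0.0]
force: [-3.2, -3.2, 1.4]
width: 0.0273
finger_force: 22.2
```

```bash
python3 chk.py
```

```text
t 14.07 board [48.25 57.04] th 0.1731 deg 9.92 post est [ 75.46 212.67] F n,e,z -4.01 -2.11 1.43 F board [-2.76 -3.58] Tz [-1.1   1.25  0.3 ]
```

>>> play_rows:
  moves:
    - [-5e-05, -0.00138, 0, -0.5]
    - [-4e-05, -0.00276, 0, -1]
    - [-4e-05, -0.00276, 0, -1]
    - [-4e-05, -0.00276, 0, -1]
    - [-4e-05, -0.00276, 0, -1]
    - [-4e-05, -0.00138, 0, -0.5]
    - [0, 0, 0, 0]

```text
time: 14.95
tcp_pos: [0.6211, 0.0069, 0.0415]
tool_rot: [-0.001, -0.631, 0.775, 0.0]
force: [-4.8, -3.6, 2.5]
width: 0.0277
finger_force: 22.5
```

```bash
python3 chk.py
```

```text
t 14.95 board [61.64 55.34] th 0.0855 deg 4.9 post est [ 75.14 212.76] F n,e,z -4.54 -3.96 2.48 F board [-4.33 -4.19] Tz [-1.02  1.84  0.5 ]
```

>>> play_rows:
  moves:
    - [-2e-05, -0.00138, 0, -0.5]
    - [-2e-05, -0.00276, 0, -1]
    - [-2e-05, -0.00276, 0, -1]
    - [-1e-05, -0.00138, 0, -0.5]
    - [0, 0, 0, 0]

```text
time: 15.58
tcp_pos: [0.6289, 0.0054, 0.0415]
tool_rot: [-0.001, -0.652, 0.759, 0.0]
force: [-7.9, -2.4, 2.8]
width: 0.0274
finger_force: 22.8
```

```bash
python3 chk.py; python3 look.py wrist
python3 - <<'E'
from h import *
c=ctrl.camera('wrist'); save('w5',c['img']); 
W=cloud(c);B=tob(W)*1000;z=W[...,2]*1000
for y0 in range(-100,40,20):
    r=[]
    for lo,hi in((54,70),(30,46)):
        m=(abs(B[...,1]-y0)<8)&(z>lo)&(z<hi)&(B[...,0]>20)&(B[...,0]<125); r.append(np.percentile(B[m][:,0],[2,98]).round(1) if m.sum()>20 else None)
    print(y0,*r)
E
```

```text
t 15.57 board [69.62 54.87] th 0.0328 deg 1.88 post est [ 74.81 212.79] F n,e,z -3.59 -7.42 2.76 F board [-7.53 -3.34] Tz [-0.92  2.25  0.68]
t 15.57 tcp [0.6289 0.0054 0.0415] board [69.6 54.9] rel tilt rad 0.0328 F board [-7.53 -3.34] [-7.87 -2.42  2.76] T [-0.92  2.25  0.68] w 0.0273838887434215 22.84816950559616
wrist ctr [70.2 21.2] size [159.   30.3] angle 0.0249 corners [[53.5, -58.0], [83.69999694824219, -58.599998474121094], [87.0, 100.4000015258789], [56.70000076293945, 101.0]]
knob [nan nan] [nan nan] 0
-100 None None
-80 None None
-60 [54.7 81.4] [ 89.5 112.9]
-40 [55.1 81.7] [ 89.5 113. ]
-20 [55.5 82.2] [ 89.5 112.9]
0 [56.1 82.7] [ 89.5 113. ]
20 [56.6 83.2] [ 89.5 113. ]
  return _methods._mean(a, axis=axis, dtype=dtype,
  ret = um.true_divide(
look.py:17: RuntimeWarning: Mean of empty slice.
  print('knob',np.median(B[m],axis=0).round(1),B[m].mean(0).round(1),m.sum())
```

View pics/w5.png

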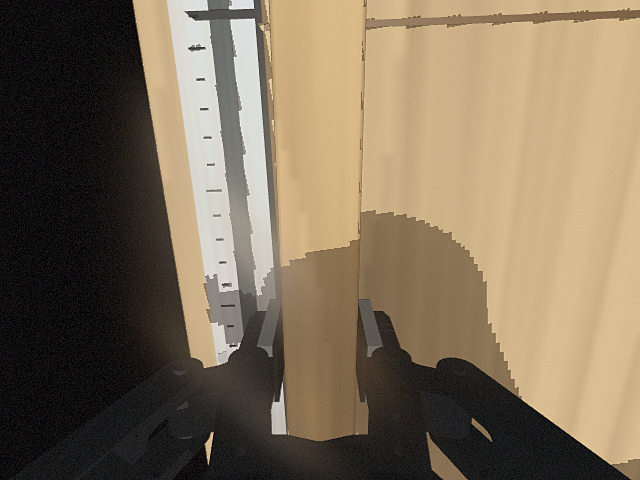

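The wrist view shows the rail (left edge near column 275) almost parallel to the fence. A thin wedge remains and depth gives about 1.4° to go, so I finish in small steps.

>>> play_rows:
  moves:
    - [0, -0.00095, 0, -0.35]
    - [-2e-05, -0.00095, 0, -0.35]
    - [0, 0, 0, 0]

```text
time: 16.05
tcp_pos: [0.6307, 0.0052, 0.0415]
tool_rot: [-0.001, -0.656, 0.755, 0.001]
force: [-6.8, -2.3, 3.7]
width: 0.0273
finger_force: 22.9
```

```bash
cat > edge.py <<'E'
from h import *
c=ctrl.camera('wrist'); W=cloud(c);B=tob(W)*1000;z=W[...,2]*1000
R=[]
for y0 in range(-100,40,10):
    r=[]
    for lo,hi in((54,70),(30,46)):
        m=(abs(B[...,1]-y0)<5)&(z>lo)&(z<hi)&(B[...,0]>20)&(B[...,0]<125)
        r+=list(np.percentile(B[m][:,0],[1,99])) if m.sum()>20 else [np.nan]*2
    R.append([y0]+r)
R=np.array(R);R=R[~np.isnan(R).any(1)]
f=[np.polyfit(R[:,0],R[:,i],1) for i in(1,2,3,4)]
print('rail edges slope',f[0][0].round(4),f[1][0].round(4),'fence',f[2][0].round(4),'gap at y=-95,204:',[(np.polyval(f[2],y)-np.polyval(f[1],y)).round(2) for y in(-95,204)],'width',(R[:,2]-R[:,1]).mean().round(2))
E
python3 chk.py; python3 edge.py
```

```text
t 16.05 board [71.42 54.84] th 0.0205 deg 1.18 post est [ 74.66 212.81] F n,e,z -3.22 -6.44 3.71 F board [-6.51 -3.09] Tz [-0.87  2.45  0.59]
rail edges slope 0.0138 0.0127 fence -0.0 gap at y=-95,204: [np.float64(5.2), np.float64(1.39)] width 27.23
```

>>> play_rows:
  moves:
    - [-2e-05, -0.001, 0, -0.35]
    - [-2e-05, -0.001, 0, -0.35]
    - [0, 0, 0, 0]
    - [0, 0, 0, 0]

```text
time: 16.6
tcp_pos: [0.6326, 0.0049, 0.0415]
tool_rot: [-0.001, -0.661, 0.751, 0.001]
force: [-8.9, -2.5, 4.0]
width: 0.0277
finger_force: 23.1
```

```bash
python3 chk.py; python3 edge.py
```

```text
t 16.6 board [73.32 54.81] th 0.0083 deg 0.48 post est [ 74.64 212.81] F n,e,z -3.64 -8.49 3.97 F board [-8.52 -3.57] Tz [-0.88  2.55  0.68]
rail edges slope -0.0005 0.0001 fence 0.0001 gap at y=-95,204: [np.float64(3.23), np.float64(3.24)] width 27.21
```

Run:
```python
from h import *
c=ctrl.camera('wrist'); save('w6',c['img']); W=cloud(c);B=tob(W)*1000
for v in(60,150,230): 
    print(v,[ (u,*B[v,u].round(1),round(float(W[v,u,2])*1000)) for u in range(235,300,4)])
d=ctrl.camera('scene'); save('s6',d['img'][180:300,220:460].repeat(3,0).repeat(3,1))
```

```text
60 [(235, np.float64(103.4), np.float64(-46.0), 40), (239, np.float64(102.0), np.float64(-46.0), 40), (243, np.float64(100.5), np.float64(-45.9), 40), (247, np.float64(99.5), np.float64(-46.2), 38), (251, np.float64(97.9), np.float64(-46.0), 39), (255, np.float64(96.4), np.float64(-45.9), 40), (259, np.float64(95.2), np.float64(-46.1), 39), (263, np.float64(93.8), np.float64(-46.1), 39), (267, np.float64(92.4), np.float64(-46.1), 39), (271, np.float64(88.3), np.float64(-42.8), 62), (275, np.float64(87.1), np.float64(-42.8), 62), (279, np.float64(85.8), np.float64(-42.6), 63), (283, np.float64(84.5), np.float64(-42.5), 64), (287, np.float64(83.4), np.float64(-42.5), 64), (291, np.float64(82.3), np.float64(-42.6), 63), (295, np.float64(81.1), np.float64(-42.7), 63), (299, np.float64(79.9), np.float64(-42.5), 64)]
150 [(235, np.float64(105.7), np.float64(-15.4), 41), (239, np.float64(104.4), np.float64(-15.3), 40), (243, np.float64(103.1), np.float64(-15.2), 39), (247, np.float64(101.5), np.float64(-15.2), 39), (251, np.float64(99.8), np.float64(-15.3), 40), (255, np.float64(98.4), np.f
[... 651 characters left out ...]
43, np.float64(105.4), np.float64(16.4), 38), (247, np.float64(103.3), np.float64(15.7), 41), (251, np.float64(102.1), np.float64(16.3), 39), (255, np.float64(100.4), np.float64(16.3), 39), (259, np.float64(98.6), np.float64(15.9), 40), (263, np.float64(97.2), np.float64(16.4), 39), (267, np.float64(95.5), np.float64(16.2), 39), (271, np.float64(93.8), np.float64(16.1), 40), (275, np.float64(92.2), np.float64(16.1), 40), (279, np.float64(88.1), np.float64(9.7), 62), (283, np.float64(86.7), np.float64(9.5), 63), (287, np.float64(85.3), np.float64(9.4), 63), (291, np.float64(83.9), np.float64(9.3), 64), (295, np.float64(82.6), np.float64(9.4), 63), (299, np.float64(81.3), np.float64(9.7), 62)]
```

View pics/w6.png

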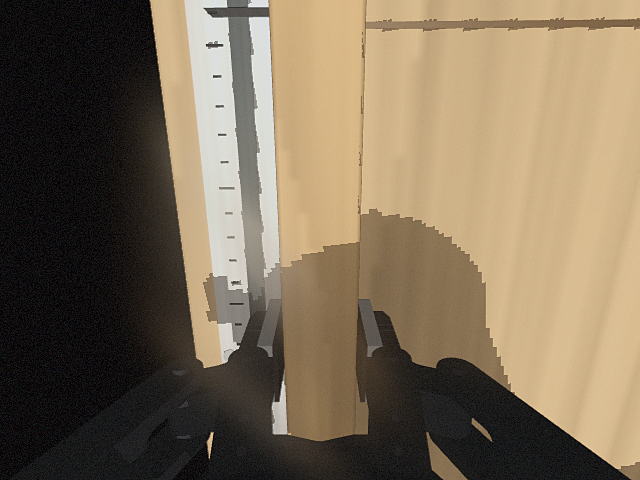

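View pics/s6.png

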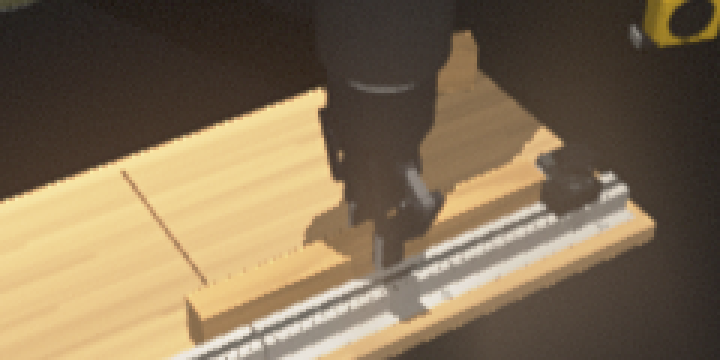

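Both views show the rail parallel to the fence and nearly on it. Its edge is at board x of about 88.7 mm, against 89.5 mm for the fence face. I close the last fraction of a millimetre.

>>> play_rows:
  moves:
    - [-2e-05, -0.0004, 0, 0]
    - [-2e-05, -0.0004, 0, 0]
    - [0, 0, 0, 0]

```text
time: 17.12
tcp_pos: [0.6331, 0.0048, 0.0415]
tool_rot: [-0.002, -0.661, 0.751, 0.001]
force: [-8.4, -2.7, 3.9]
width: 0.0275
finger_force: 24.0
```

```bash
cat > edge2.py <<'E'
from h import *
c=ctrl.camera('wrist'); W=cloud(c);B=tob(W)*1000;z=W[...,2]*1000
X=[]
for v in range(20,240,4):
    m=np.nonzero((z[v]>56)&(z[v]<70)&(B[v,:,0]>50)&(B[v,:,0]<110))[0]
    if len(m)>20: u=m[0]; X.append([*B[v,u],*B[v,m[-1]]])
X=np.array(X); p=np.polyfit(X[:,1],X[:,0],1); q=np.polyfit(X[:,3],X[:,2],1)
print('fence-side edge slope %.4f at y=-95,0,204'%p[0],np.polyval(p,[-95,0,204]).round(2),'near edge slope %.4f'%q[0],np.polyval(q,[-95,0,204]).round(2))
E
python3 chk.py; python3 edge2.py
```

```text
t 17.12 board [73.83 54.74] th 0.0082 deg 0.47 post est [ 75.12 212.73] F n,e,z -3.74 -7.99 3.93 F board [-8.02 -3.67] Tz [-0.84  3.04  0.74]
fence-side edge slope -0.0029 at y=-95,0,204 [89.22 88.95 88.36] near edge slope -0.0020 [61.61 61.41 61.  ]
```

>>> play_rows:
  moves:
    - [0, -0.0004, 0, 0]
    - [0, -0.0004, 0, 0]
    - [0, 0, 0, 0]

```text
time: 17.55
tcp_pos: [0.6332, 0.0048, 0.0415]
tool_rot: [-0.002, -0.661, 0.751, 0.001]
force: [-13.1, -1.6, 6.2]
width: 0.0279
finger_force: 24.5
```

```bash
python3 chk.py; python3 edge2.py
```

```text
t 17.55 board [73.91 54.72] th 0.0084 deg 0.48 post est [ 75.23 212.72] F n,e,z -3.28 -12.74 6.17 F board [-12.77  -3.17] Tz [-0.62  4.22  0.66]
fence-side edge slope -0.0042 at y=-95,0,204 [89.43 89.04 88.19] near edge slope -0.0027 [61.77 61.52 60.98]
```

The advance has stalled against the fence with no change in yaw moment, so the rail is flush. I ease the side load, then let go.

>>> play_rows:
  moves:
    - [0, 0.0004, -0.0001, 0]
    - [0, 0.0004, -0.0001, 0]
    - [0, 0, 0, 0]
    - [0, 0, 0, 0]

```text
time: 18.1
tcp_pos: [0.6332, 0.0048, 0.0415]
tool_rot: [-0.002, -0.661, 0.751, 0.001]
force: [-8.6, -3.9, 4.1]
width: 0.0276
finger_force: 24.0
```

```bash
python3 chk.py; python3 edge2.py
```

```text
t 18.1 board [73.89 54.77] th 0.0085 deg 0.48 post est [ 75.22 212.76] F n,e,z -4.96 -8.04 4.14 F board [-8.08 -4.89] Tz [-0.96  2.69  0.64]
fence-side edge slope -0.0032 at y=-95,0,204 [89.32 89.02 88.37] near edge slope -0.0030 [61.77 61.48 60.85]
```

>>> play_rows:
  moves:
    - [0, 0, 0, 0]
    - [0, 0, 0, 0]
    - [0, 0, 0, 0]
    - [0, 0, 0, 0]
    - [0, 0, 0, 0]
    - [0, 0, 0, 0]
  jaw: 0.55

```text
time: 18.9
tcp_pos: [0.6347, 0.0052, 0.0418]
tool_rot: [0.0, -0.66, 0.751, -0.0]
force: [1.2, -0.8, 0.2]
width: 0.0468
finger_force: 0.0
```

```bash
python3 chk.py; python3 edge2.py
```

```text
t 18.9 board [75.33 55.33] th 0.0093 deg 0.53 post est [ 76.8  213.32] F n,e,z -0.63 1.3 0.22 F board [ 1.3  -0.64] Tz [-0.02 -0.02  0.04]
fence-side edge slope -0.0035 at y=-95,0,204 [89.22 88.88 88.17] near edge slope -0.0022 [61.59 61.38 60.93]
```

>>> play_rows:
  moves:
    - [0, 0, -0.005, 0]
    - [0, 0, -0.015, 0]
    - [0, 0, -0.03, 0]
    - [0, 0, -0.035, 0]
    - [0, 0, -0.035, 0]
    - [0, 0, -0.035, 0]
    - [0, 0, -0.02, 0]
    - [0, 0, -0.01, 0]
    - [0, 0, 0, 0]
    - [0, 0, 0, 0]

```text
time: 20.2
tcp_pos: [0.6342, 0.0053, 0.2251]
tool_rot: [-0.001, -0.66, 0.751, 0.001]
force: [0.0, -0.3, -0.6]
width: 0.0466
finger_force: 0.0
```

```bash
python3 chk.py
python3 - <<'E'
from h import *
c=ctrl.camera('wrist'); W=cloud(c);B=tob(W)*1000;z=W[...,2]*1000
X=[];F=[]
for v in range(2,440,4):
    m=np.nonzero((z[v]>55)&(z[v]<70)&(B[v,:,0]>50)&(B[v,:,0]<110)&(B[v,:,1]>-110)&(B[v,:,1]<120))[0]
    if len(m)>20: X.append([*B[v,m[0]],*B[v,m[-1]]])
    f=np.nonzero((z[v]>31)&(z[v]<45)&(B[v,:,0]>80)&(B[v,:,0]<125)&(B[v,:,1]<120))[0]
    if len(f)>10: F.append([*B[v,f[0]],*B[v,f[-1]]])
X=np.array(X);F=np.array(F)
for nm,A,i in(('rail fence side',X,0),('rail near',X,2),('fence far',F,0),('fence near',F,2)):
    p=np.polyfit(A[:,i+1],A[:,i],1); r=A[:,i]-np.polyval(p,A[:,i+1]); k=abs(r)<1.5; p=np.polyfit(A[k,i+1],A[k,i],1)
    print(nm,'slope %.4f'%p[0],np.polyval(p,[-95,0,204]).round(2),A[:,i+1].min().round(),A[:,i+1].max().round(),k.mean())
print('rail min y',np.nanmin(X[:,1]),np.median(z[(z>55)&(z<70)]))
save('w7',c['img'])
E
```

```text
t 20.2 board [74.85 55.33] th 0.0092 deg 0.53 post est [ 76.31 213.32] F n,e,z -0.26 0.07 -0.57 F board [ 0.07 -0.26] Tz [-0.02  0.04  0.03]
rail fence side slope -0.0039 [89.26 88.89 88.09] -95.0 119.0 1.0
rail near slope -0.0035 [61.94 61.61 60.89] -95.0 119.0 1.0
fence far slope -0.0009 [113.36 113.28 113.11] -111.0 117.0 1.0
fence near slope -0.0016 [90.85 90.7  90.39] -111.0 117.0 1.0
rail min y -94.90575355829435 62.91128730982264
```

View pics/w7.png

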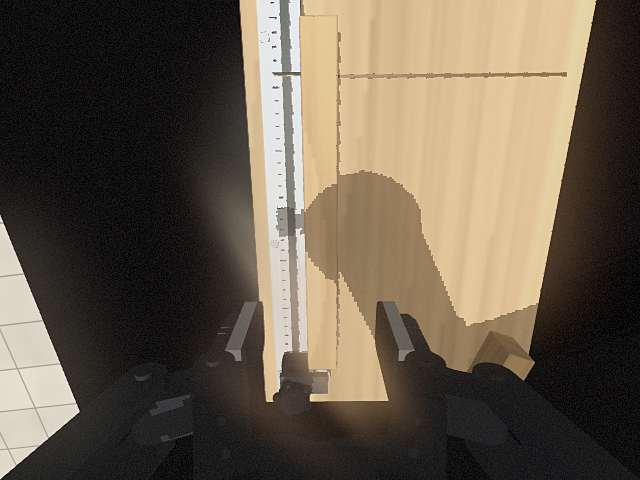

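In the wrist view the rail's end (322,368) is right at the post (320,382) and the rail lies along the fence. The depth fit hints at a gap of up to about 0.8 mm at the stop end, so I shift the camera for a clear look at the seam and the post.

>>> play_rows:
  moves:
    - [-0.015, -0.008, 0, 0]
    - [-0.03, -0.015, 0, 0]
    - [-0.03, -0.015, 0, 0]
    - [-0.015, -0.007, 0, 0]
    - [0, 0, 0, 0]
    - [0, 0, 0, 0]

```text
time: 21.0
tcp_pos: [0.6906, 0.0883, 0.2268]
tool_rot: [-0.0, -0.66, 0.751, -0.0]
force: [0.7, -0.2, 0.2]
width: 0.0469
finger_force: 0.0
```

```bash
cat > seam.py <<'E'
from h import *
import sys
c=ctrl.camera('wrist'); W=cloud(c);B=tob(W)*1000;z=W[...,2]*1000
X=[];F=[]
for v in range(2,440,2):
    m=np.nonzero((z[v]>55)&(z[v]<70)&(B[v,:,0]>50)&(B[v,:,0]<110)&(B[v,:,1]>-110)&(B[v,:,1]<195))[0]
    if len(m)>20: X.append([*B[v,m[0]],*B[v,m[-1]]])
    f=np.nonzero((z[v]>31)&(z[v]<45)&(B[v,:,0]>80)&(B[v,:,0]<125)&(B[v,:,1]<170))[0]
    if len(f)>10: F.append([*B[v,f[0]],*B[v,f[-1]]])
X=np.array(X);F=np.array(F)
for nm,A,i in(('rail fence side',X,0),('rail near',X,2),('fence far',F,0),('fence near',F,2)):
    p=np.polyfit(A[:,i+1],A[:,i],1); r=A[:,i]-np.polyval(p,A[:,i+1]); k=abs(r)<1.5; p=np.polyfit(A[k,i+1],A[k,i],1)
    print(nm,'slope %.4f'%p[0],np.polyval(p,[-95,0,100,204]).round(2),A[:,i+1].min().round(),A[:,i+1].max().round(),k.mean())
m=(z>56)&(z<68)&(B[...,0]>66)&(B[...,0]<84)&(B[...,1]>150)&(B[...,1]<240)
im=c['img'].astype(int); wood=im[...,0]>im[...,2]+25
print('rail end y',np.percentile(B[m&wood][:,1],[95,99]) if (m&wood).any() else None,'post pts',np.percentile(B[m&~wood],[2,50,98],axis=0).round(1).tolist() if (m&~wood).any() else None)
u0,v0=proj(c,np.r_[tow([.082,.17]),.05])[0]; u0=int(np.clip(u0,80,560));v0=int(np.clip(v0,100,380)); print(u0,v0)
save(sys.argv[1],c['img'][v0-100:v0+100,u0-80:u0+80].repeat(3,0).repeat(3,1))
E
python3 seam.py w8
```

```text
rail fence side slope -0.0035 [89.67 89.34 88.99 88.62] -17.0 195.0 1.0
rail near slope -0.0033 [62.24 61.93 61.61 61.27] -16.0 194.0 1.0
fence far slope -0.0049 [114.26 113.8  113.31 112.8 ] -22.0 170.0 1.0
fence near slope -0.0037 [89.72 89.37 89.   88.62] -21.0 169.0 1.0
rail end y [199.68451393 201.74572009] post pts [[67.6, 202.8], [75.6, 206.3], [83.5, 222.8]]
364 243
```

View pics/w8.png

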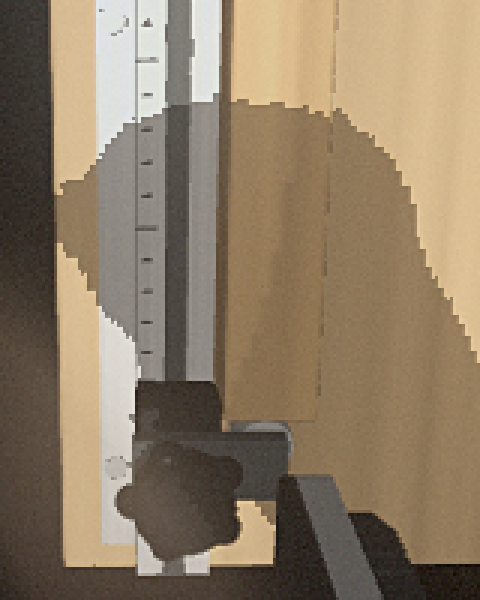

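The seam view shows the rail's edge and the fence's near edge coinciding along the whole length (88.6–89.7 mm for both). The rail's end (crop row 420) meets the post (row 423). I hand in.

```bash
python3 -c "
from workcell import ctrl; print(ctrl.sign_off())"
```

```text
the job is handed in; nothing more can be done
None
```

I brought the rail to the post at 0.40 rad askew and pivoted it, pressed at about 3–6 N, until flush with the fence; I released it touching the stop and handed in at about 21 s, with the stop moved under 0.5 mm by my estimate.

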